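# Offer up the brick-box lid to its hinges and hold it for the pins

## Robot

A 6-joint arm with a two-finger parallel gripper is mounted at the origin on the work surface. World frame = base frame: x ahead of the robot, y to its left, z up, the work surface at z = 0. Lengths are in m, angles in rad, forces in N, time in s.
With the tool pointing down it reaches from about 0.375 to 0.975 m from the base axis. Payload 3.8 kg.
Tool frame: the origin (TCP) lies midway between the tips of the shut fingers; the grasp point (between the pads) lies 19 mm behind it; z points along the fingers, y is the line along which they close (so a half turn about z gives the same grasp; the last joint's range is limited). The gripper opens to 88 mm and grips with 3 to 60 N. Pads are 18 mm wide; open, the fingers measure 123 mm over their backs; the gripper's body (75 mm by 187 mm) begins 45 mm behind the grasp point.
Start: joints at [-1.173, 0.264, 1.604, -0, 1.274, -0.037], TCP at [0.284, -0.612, 0.239] pointing down, gripper open.
Joint ranges: [-2.63, 2.63], [-0.94, 2.18], [0.31, 2.57], [-1.31, 4.45], [0, 2.66], [-2.55, 2.55]. Speed limits (rad/s): [2.57, 2.57, 3.14, 3.14, 3.14, 3.14].

## Interface

Orientations are given as a rotation vector (axis times angle).
In Python, from cell import manip, inverse_kinematics, cams, order gives the robot as it stands. Calls block until the motion is done:
- manip.move_pose(position, orientation): joint-space move of the TCP to a pose.
- manip.move_linear(position, rate=0.15, rot=None): straight line of the TCP; rot=None keeps the orientation; rate is the mean speed in m/s.
- manip.set_joints(angles): joint-space move.
- manip.set_gripper(opening, force=None): finger opening in m; force is the grip in N (None keeps the last); returns when the fingers have stopped.
- manip.dwell(seconds).
- inverse_kinematics(position, orientation): joint angles nearest the present ones, or None.
- manip.state(): the state.
- cams.capture(name): name is "scene" or "top"; returns a dict with "image" (384x512x3 uint8, blue, green, red), "z_map" (384x512 float32, m along the optical axis (not along the pixel's ray), 0 where there is no reading), "intrinsics" (3x3 intrinsics, pixels), "position" and "orientation" of the camera in the world. Camera axes: x right, y down, z forward; pixel columns grow to the right and rows downward; lengths in m; the calibration is good to about 2 mm. A picture is of the moment at which its call begins.
A pose or a line that the arm cannot do raises manip.IKError and nothing moves.
- order.close_job(): hands the job in; it is judged then, once.
The state is a dict: "clock": time; "joint_pos": joint angles; "joint_velocities": joint speeds; "tau": joint torques, N m; "tool_pos": TCP position; "tcp_rot": TCP orientation; "contact_force": force on the tool from outside, world axes, zero at the start; "moment": the same for the moment, N m; "gripper_width": finger opening in m; "grasp_force": force on a finger pad.
Only numpy, scipy, OpenCV 4.12 (cv2) and the standard library are available. Lean on these libraries where they do the work, as an engineer would, in place of code of your own. Each camera call takes 0.05 s, during which the arm holds its last target. There are 200 camera calls.

## Task

With the wooden scraper block, sweep the three loose bricks off the rear deck of the brick box, forward into its open mouth, and set the block back down on the shelf top. Then lift the loose lid out of its slotted stand and, holding it upright with its hinge edge down, lower its knuckles between those of the box until the knuckle holes are in line for the pins at both hinges. Finish while still gripping the lid there, upright and still, without letting go, and leave the tin duck and the spinning top where they are.

Things in the scene. Friction and masses are not known exactly. Their poses are not given: they have to be found in the camera images.
- bin: fixed pine brick box, outside 240 (x) x 280 (y) x 80 high, walls and floor 10; origin at the centre of its underside, front at -x. Its rear is closed by a level fixed deck, top at z = 80, x 12 to 120, full width; ahead of the deck's edge it is open (mouth x -110 to 12, y -130 to 130), old bricks on its floor up to z = 42. Box hinge leaves lie flush in the deck, knuckles on its front edge (mm)
- bin_hinge_left (a point): on the axis (y) of the box's left hinge, midway between its two knuckles; at (13, 98, 89) in the box frame, axes as the box. Each box knuckle: steel tube 18 outside diameter, 18 long, ends bevelled 3, hole 10. The gap between the two is 25 wide (y -12.5 to 12.5 about this point), open above; the deck is 9 below the axis (mm)
- bin_hinge_right (a point): the same point of the box's right hinge, at (13, -98, 89) mm in the box frame. Between the two hinges the deck edge is free over 135 mm (y -67.5 to 67.5)
- lid_center (a point): centre of the loose pine lid's panel, 12 thick (x), 280 wide (y), 131 high (z), 0.2 to 0.33 kg, upright in its stand, hinge edge down; top edge 65.5 above this point. x points to the side with the hinge leaves, z up. Fitted, its x points along the box's x, its left knuckle in the box's left hinge (mm)
- lid_hinge_left (a point): centre of the lid's left knuckle, on its hole axis (y; axes as lid_center), at (16.5, 98, -66.5) from lid_center: steel tube 18 outside diameter, 20 long, ends bevelled 3, hole 10 (pins are 6). The panel's hinge face is 10.5 to the -x side of the hole axis, its lower edge 1 above the axis (mm)
- lid_hinge_right (a point): the same for the lid's right knuckle, at (16.5, -98, -66.5) mm from lid_center
- stand: fixed beech stand 110 (x) x 286 (y), 80 high; origin at the centre of its underside. Two slotted posts at y -131 and 131 (22 wide) hold the lid's lower corners in slots 13.5 wide, 50 deep, open above: lift the lid straight up at least 50. Between the posts nothing is above z = 15 (mm)
- scraper_center (a point): centre (half-way up) of the loose scraper block, beech, 60 high with a rubber sole, standing upright on the shelf top: sole 30 (x) x 100 (y), lower 20 mm 28 thick, grip above it 24 thick (x) x 84 long (y); 0.08 to 0.17 kg; z up
- brick1_center (a point): centre of a loose orange silicone brick 36 (x) by 18 (y) by 16 high with two 3 high studs, 12 g, lying on the deck between the hinges (mm)
- brick2_center (a point): the same, second loose brick (mm)
- brick3_center (a point): the same, third loose brick (mm)
- duck_center (a point): centre of the tin wind-up duck, 70 long, 76 high, on the shelf top; to be left alone (mm)
- top_center (a point): centre of the hardwood spinning top, 48 diameter, 68 long, lying on its side; to be left alone (mm)

How it is judged:
By the outcome, as a careful person would: the job done as asked, in the order asked, and still so for the second after the job is handed in, while the arm keeps its last pose, push and grip.
It also fails if it takes over 59 s, if anything falls off the work surface, if the arm or the gripper's body presses on something with over 40 N, if the wrist force passes 120 N, or if a joint passes its speed limit or range.

## Working session

There is one attempt and no reset: what is moved stays moved. The work goes in short steps, each a Python script; the robot and the scene stay as the last script left them, time stands still between calls to the robot, and variables do not carry over. Pictures are saved under pics/ and viewed, at most 10 in all, crops included, and the job is handed in when it is done.

```bash
ls; mkdir -p pics; cat > h.py <<'E'
import numpy as np, cv2
from scipy.spatial.transform import Rotation as R
from cell import manip, inverse_kinematics, cams, order
def cap(name):
    c=cams.capture(name); np.savez('last_%s.npz'%name,**c); return c
def load(name): return dict(np.load('last_%s.npz'%name))
def rotm(c):
    o=np.array(c['orientation'],float)
    return o if o.shape==(3,3) else R.from_rotvec(o).as_matrix()
def cloud(c):
    K=c['intrinsics'];z=c['z_map'].astype(float)
    v,u=np.mgrid[:z.shape[0],:z.shape[1]]
    p=np.stack([(u-K[0,2])/K[0,0]*z,(v-K[1,2])/K[1,1]*z,z],-1)
    w=p@rotm(c).T+np.array(c['position']); w[z<=0]=np.nan
    return w
E
python3 - <<'E'
from h import *
for n in('scene','top'):
    c=cap(n); cv2.imwrite('pics/%s0.png'%n,c['image']); print(n,c['position'],c['orientation'],c['intrinsics'],np.mean(c['z_map']>0))
s=manip.state();print(s)
E
```

```text
pics
scene [1.30089833 0.33183874 0.74761927] [-1.35777238 -2.06304763  1.02135527] [[403.9193757    0.         255.81737226]
 [  0.         403.9193757  195.66240296]
 [  0.           0.           1.        ]] 0.9948577880859375
top [ 0.26664741 -0.02015764  1.18806084] [-2.09564954  2.10703691 -0.23664143] [[431.05252839   0.         260.88820775]
 [  0.         431.05252839 193.05021578]
 [  0.           0.           1.        ]] 0.9962565104166666
{'clock': 0.1, 'joint_pos': array([-1.17291665e+00,  2.64654701e-01,  1.60519520e+00, -4.37058928e-05,
        1.27372474e+00, -3.69063447e-02]), 'joint_velocities': array([-1.31297245e-04, -6.61224070e-04, -3.47166963e-03, -6.34330580e-04,
        4.77029107e-05,  3.08832730e-04]), 'tau': array([ 2.90745111e-04, -5.03615892e+01, -3.58072400e+01,  7.30022136e-02,
        2.33233441e-02, -5.12301779e-05]), 'tool_pos': array([ 0.28405791, -0.6116246 ,  0.23755091]), 'tcp_rot': array([-3.06574817e+00, -6.77194305e-01,  6.23038199e-04]), 'contact_force': array([-0.55667858,  0.32934067,  1.07195376]), 'moment': array([-0.0124884 , -0.04709816, -0.06414484]), 'grasp_force': 0.0, 'gripper_width': 0.08799043530817327}
```

View pics/scene0.png

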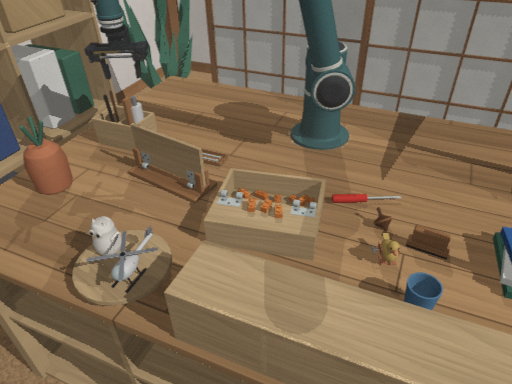

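View pics/top0.png

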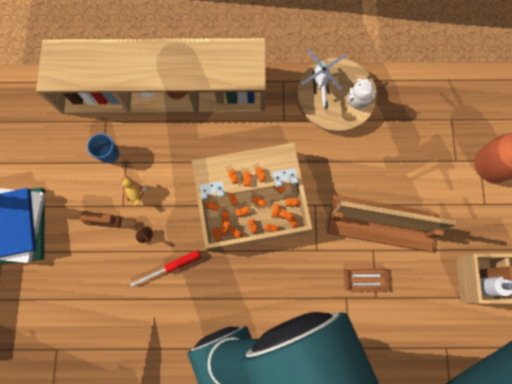

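The top view shows the box at about (252,195) with three bricks on its deck near (247,176), the lid in its stand at (390,220), the scraper at (100,218), the duck at (132,188) and the top at (145,234). The front view agrees: lid at (168,150), scraper at (430,242).

```bash
python3 - <<'E'
from h import *
t=load('top');s=load('scene')
a=cv2.resize(t['image'][135:255,185:315],None,fx=4.4,fy=4.4,interpolation=cv2.INTER_CUBIC)
b=cv2.resize(t['image'][180:260,320:470],None,fx=4,fy=4,interpolation=cv2.INTER_CUBIC)
c=cv2.resize(t['image'][170:250,70:170],None,fx=4,fy=4,interpolation=cv2.INTER_CUBIC)
cv=np.zeros((600,800,3),np.uint8)
a=a[:,:572]; 
im=np.zeros((600,800,3),np.uint8)
a=cv2.resize(a,(440,280*440//440+126)) if 0 else cv2.resize(t['image'][135:255,185:315],(390,360),interpolation=cv2.INTER_CUBIC) #x3
im[:360,:390]=a
im[:320,395:795]=c
im[360:600,:450]=cv2.resize(b,(450,240))
im[360:590,460:800]=cv2.resize(s['image'][215:261,362:462][:, :68],(340,230)) if 0 else cv2.resize(s['image'][200:269,360:462],(340,230),interpolation=cv2.INTER_CUBIC)
cv2.imwrite('pics/crop1.png',im)
W=cloud(t)
def px(u,v): return np.round(W[v,u],4)
print('deck',[px(u,v) for u,v in((205,172),(290,155),(250,160))])
print('lidtop',[px(u,v) for u,v in((345,204),(390,211),(440,219))])
print('scr',[px(u,v) for u,v in((86,216),(100,218),(115,221),(120,222))])
print('duck',px(132,188),'top',px(145,234),'box',px(368,279))
# region masks
for nm,(u0,u1,v0,v1),(z0,z1) in(('deck',(185,315,135,255),(.07,.092)),('lid',(325,460,190,240),(.13,.3)),('scr',(70,130,205,230),(.045,.08)),('scrlow',(70,130,200,235),(.01,.08)),('top',(132,160,222,245),(.01,.08)),('duck',(115,150,175,205),(.01,.1)),('post',(320,460,185,260),(.07,.09))):
    P=W[v0:v1,u0:u1].reshape(-1,3);P=P[(P[:,2]>z0)&(P[:,2]<z1)]
    if len(P)<5: print(nm,len(P));continue
    r=cv2.minAreaRect((P[:,:2]*1000).astype(np.float32)); print(nm,len(P),r,np.percentile(P[:,2],[5,50,95]).round(4))
E
```

```text
deck [array([0.5805, 0.13  , 0.0766]), array([ 0.6257, -0.0981,  0.08  ]), array([0.6132, 0.0096, 0.0772])]
lidtop [array([ 0.4745, -0.224 ,  0.1586]), array([ 0.4564, -0.332 ,  0.1595]), array([ 0.436 , -0.4508,  0.1604])]
scr [array([0.466 , 0.446 , 0.0584]), array([0.46  , 0.4073, 0.0612]), array([0.459 , 0.3821, 0.0172]), array([0.4586, 0.3733, 0.0018])]
duck [0.5434 0.3303 0.0524] top [0.4201 0.2925 0.0362] box [ 0.2993 -0.3058  0.0069]
deck 4615 ((518.9367065429688, 9.410720825195312), (241.68630981445312, 280.5440368652344), 10.128305435180664) [0.0756 0.0794 0.0832]
lid 873 ((450.6275329589844, -349.30926513671875), (278.3256530761719, 13.521636009216309), 79.31310272216797) [0.1341 0.1593 0.1633]
scr 295 ((462.0620422363281, 421.306884765625), (85.12810516357422, 24.87224578857422), 83.93596649169922) [0.052  0.0588 0.0625]
scrlow 443 ((465.2483825683594, 401.3472900390625), (58.04907989501953, 141.6612548828125), 18.005685806274414) [0.0155 0.0568 0.0621]
top 231 ((418.35888671875, 300.3701477050781), (42.76902770996094, 42.31343078613281), 2.6536805629730225) [0.0144 0.0321 0.0425]
duck 401 ((537.3541259765625, 332.5467224121094), (68.48502349853516, 60.99420928955078), 66.24874877929688) [0.0324 0.0477 0.0741]
post 279 ((450.6344909667969, -349.56146240234375), (283.1643981933594, 37.81385040283203), 79.46833038330078) [0.0718 0.0796 0.0881]
```

View pics/crop1.png

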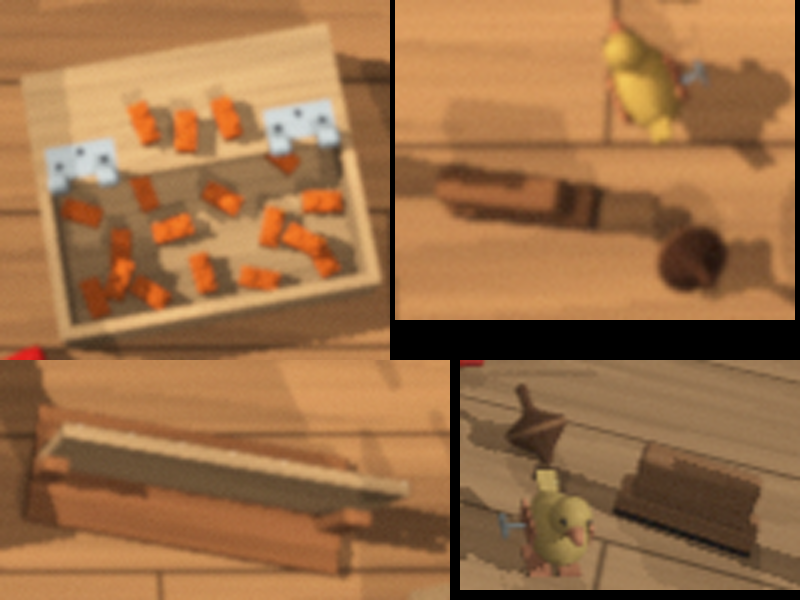

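The crop shows hinge leaves (pale blue) on the deck's front corners and three bricks between them. The lid leans nowhere and its leaves face +x. The scraper is next to the top, whose tip is about 55 mm from the scraper's end. Next I'll cross-check with the scene camera and put the bricks in the box frame.

```bash
python3 - <<'E'
from h import *
C={n:load(n) for n in('top','scene')}; W={n:cloud(C[n]) for n in C}
def rect(P): 
    r=cv2.minAreaRect((P[:,:2]*1000).astype(np.float32)); return np.round(r[0],1),np.round(r[1],1),round(r[2],2)
reg={'bin':((.52,.01),.21,(.07,.087)),'lid':((.45,-.349),.16,(.145,.3)),'scr':((.462,.421),.06,(.054,.075)),'scrall':((.462,.421),.06,(.012,.075)),'topobj':((.418,.30),.045,(.008,.06)),'duck':((.537,.332),.05,(.008,.1))}
for n in C:
    for k,(c,r,(a,b)) in reg.items():
        P=W[n].reshape(-1,3);P=P[(np.hypot(P[:,0]-c[0],P[:,1]-c[1])<r)&(P[:,2]>a)&(P[:,2]<b)]
        print(n,k,len(P),rect(P),np.percentile(P[:,2],[10,50,90]).round(4))
    # table and deck plane
    P=W[n].reshape(-1,3); 
    def med(x0,y0,r): 
        q=P[np.hypot(P[:,0]-x0,P[:,1]-y0)<r]; return np.round(np.median(q[:,2]),4)
    print(n,'table',med(.5,.2,.02),med(.46,.52,.015),med(.62,-.25,.02),'deck rear',med(.62,0.02,.01))
    hsv=cv2.cvtColor(C[n]['image'],cv2.COLOR_BGR2HSV)
    m=(hsv[...,0]<14)&(hsv[...,1]>190)&(hsv[...,2]>120)
    th=np.radians(10.13);Rb=np.array([[np.cos(th),-np.sin(th)],[np.sin(th),np.cos(th)]])
    L=(W[n][...,:2]-[.5189,.0094])@Rb
    z=W[n][...,2]
    mm=(m&(z>.075)&(z<.12)&(abs(L[...,0])<.13)&(abs(L[...,1])<.14)).astype(np.uint8)
    k,lab,st,ce=cv2.connectedComponentsWithStats(mm)
    for i in range(1,k):
        if st[i,4]>8:
            q=L[lab==i]*1000; print('  brick',st[i,4],q.min(0).round(),q.max(0).round(),np.median(z[lab==i]).round(4))
    # hinge leaves: pale
    mh=((hsv[...,1]<90)&(hsv[...,2]>120)&(z>.07)&(z<.11)&(abs(L[...,0])<.13)&(abs(L[...,1])<.15)).astype(np.uint8)
    k,lab,st,ce=cv2.connectedComponentsWithStats(mh)
    for i in range(1,k):
        if st[i,4]>15:
            q=L[lab==i]*1000; print('  leaf',st[i,4],q.min(0).round(1),q.max(0).round(1),q.mean(0).round(1))
E
```

```text
top bin 4562 (array([518.9,   9.4]), array([241.7, 280.5]), 10.13) [0.0766 0.0793 0.0822]
top lid 718 (array([ 450.8, -349.3]), array([278.3,  13.3]), 79.35) [0.1517 0.1599 0.1628]
top scr 264 (array([461.9, 421.3]), array([85.2, 24.3]), 83.49) [0.056  0.0592 0.0619]
top scrall 431 (array([461.3, 422.1]), array([100.6,  27.4]), 84.59) [0.0184 0.057  0.0612]
top topobj 235 (array([418.4, 300.4]), array([42.8, 42.3]), 2.65) [0.017  0.032  0.0402]
top duck 405 (array([536.3, 333. ]), array([68.5, 63.4]), 66.25) [0.0367 0.0477 0.0716]
top table -0.0003 -0.001 -0.0006 deck rear 0.0795
  brick 82 [ 27. -46.] [ 61. -26.] 0.0965
  brick 76 [37. 27.] [71. 47.] 0.0965
  brick 82 [22. -7.] [57. 13.] 0.0969
  leaf 372 [   3.1 -132.7] [ 52.2 -66.6] [ 29.8 -98.9]
  leaf 363 [ 3.2 64.6] [ 53.9 130.6] [30.6 96.4]
scene bin 3779 (array([521.2,   8.2]), array([247.6, 281.4]), 10.34) [0.0758 0.0789 0.0808]
scene lid 471 (array([ 456. , -350.1]), array([279.8,  17.8]), 80.15) [0.1471 0.1566 0.1603]
scene scr 256 (array([466.1, 422.1]), array([82.7, 26.8]), 86.6) [0.0557 0.0588 0.0607]
scene scrall 809 (array([466.6, 422. ]), array([99.6, 29.9]), 83.97) [0.0178 0.0414 0.0597]
scene topobj 205 (array([426.1, 296.1]), array([46.2, 39. ]), 71.16) [0.0146 0.0313 0.0393]
scene duck 441 (array([539.3, 331.8]), array([69.8, 65.6]), 67.04) [0.0301 0.0445 0.0712]
scene table -0.0008 -0.0002 -0.0013 deck rear 0.0786
  leaf 900 [ -63.7 -138.5] [123.   47.2] [ 64.3 -64.9]
  leaf 631 [ 7.9 40.5] [121.  130.7] [57.4 85.5]
  leaf 31 [ 103.8 -136.9] [122.3 -99.4] [ 114.4 -120.1]
```

```bash
cat >> h.py <<'E'
def down(yaw,flip=0):  # yaw (deg) of object x, along which fingers close
    a=np.radians(yaw+180*flip); y=np.array([np.cos(a),np.sin(a),0]); z=np.array([0,0,-1.]); x=np.cross(y,z)
    return R.from_matrix(np.stack([x,y,z],1)).as_rotvec()
BIN=np.array([.5195,.0088]);BY=10.2
def binp(x,y,z): 
    t=np.radians(BY);return np.array([BIN[0]+x*np.cos(t)-y*np.sin(t),BIN[1]+x*np.sin(t)+y*np.cos(t),z])
SCR=np.array([.4635,.4217]);SY=-6.
LID=np.array([.452,-.3496]);LY=-10.3
def st(m=''):
    s=manip.state();print(m,round(s['clock'],2),s['tool_pos'].round(4),'F',s['contact_force'].round(1),'w',round(s['gripper_width'],4),'g',round(s['grasp_force'],1));return s
E
python3 - <<'E'
from h import *
print(manip.state()['joint_pos'])
for f in(0,1):
    for n,p,y in(('scr',[*SCR,.2],SY),('sw0',binp(.098,.0005,.106),BY),('sw1',binp(.02,.0005,.106),BY),('lid',[*LID,.25],LY),('lidlow',[*LID,.11],LY),('fit',binp(-.0035,0,.26),BY)):
        q=inverse_kinematics(p,down(y,f));print(f,n,None if q is None else np.round(q,2))
E
```

```text
[-1.17291665e+00  2.64654701e-01  1.60519520e+00 -4.37058928e-05
  1.27372474e+00 -3.69063447e-02]
0 scr [ 0.7   0.2   1.75 -0.    1.19  0.8 ]
0 sw0 [ 0.    0.27  1.86 -0.    1.02 -0.18]
0 sw1 [-0.02  0.13  2.02 -0.    0.99 -0.2 ]
0 lid [-0.7   0.06  1.82 -0.    1.26 -0.52]
0 lidlow [-0.7   0.18  1.95 -0.    1.   -0.52]
0 fit [-0.03 -0.05  1.91 -0.    1.28 -0.21]
1 scr [ 0.7   0.2   1.75 -0.    1.19 -2.34]
1 sw0 None
1 sw1 None
1 lid None
1 lidlow None
1 fit None
```

```bash
python3 - <<'E'
from h import *
o=down(SY)
manip.move_pose([*SCR,.16],o);st('above')
manip.move_linear([*SCR,.026],rate=.15);st('down')
manip.set_gripper(.0,force=6);s=st('grip6')
manip.set_gripper(.0,force=40);s=st('grip40')
E
```

```text
above 3.76 [0.464  0.4212 0.1601] F [ 0.1  0.1 -0. ] w 0.0883 g 0.0
down 4.8 [0.4643 0.4223 0.0271] F [0.5 0.1 0.5] w 0.0883 g 0.0
grip6 5.78 [0.4637 0.4217 0.026 ] F [ 0.5 -0.4  0.1] w 0.0236 g 6.0
grip40 6.0 [0.4636 0.4217 0.026 ] F [ 0.4  0.3 -0.4] w 0.0234 g 40.0
```

```bash
python3 - <<'E'
from h import *
o=down(BY)
manip.move_linear([*SCR,.17],rate=.2);st('lift')
manip.move_linear(binp(.1,.0005,.17),rate=.3,rot=o);st('over')
manip.move_linear(binp(.1,.0005,.108),rate=.12);st('down')
c=cap('top');cv2.imwrite('pics/b.png',cv2.resize(c['image'][125:255,185:315],(520,520),interpolation=cv2.INTER_CUBIC))
E
```

```text
lift 6.87 [0.4626 0.421  0.1685] F [ 0.8 -1.1 -2.1] w 0.0232 g 40.0
over 8.43 [0.6173 0.0279 0.1696] F [ 0.6  0.3 -2.1] w 0.0236 g 40.0
down 9.1 [0.6177 0.0274 0.1077] F [-0.3 -0.3 -2.2] w 0.0233 g 40.0
```

View pics/b.png

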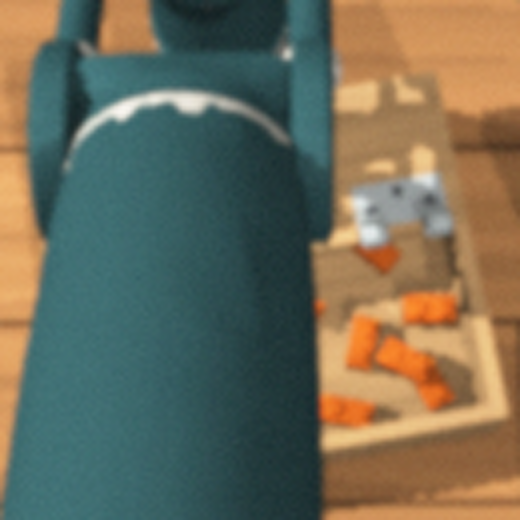

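The arm hides the deck in that view. I'll sweep now and check afterwards.

```bash
python3 - <<'E'
from h import *
manip.move_linear(binp(.1,.0005,.1066),rate=.1);st('touch')
manip.move_linear(binp(.014,.0005,.1066),rate=.07);st('swept')
manip.move_linear(binp(.02,.0005,.18),rate=.2);st('up')
manip.move_linear([*SCR,.16],rate=.3,rot=down(SY));st('back')
c=cap('top');cv2.imwrite('pics/b2.png',np.hstack([cv2.resize(c['image'][125:255,185:315],(400,400),interpolation=cv2.INTER_CUBIC),cv2.resize(cap('scene')['image'][160:260,200:330],(400,400),interpolation=cv2.INTER_CUBIC)]))
E
```

```text
touch 9.4 [0.6179 0.027  0.1068] F [-0.2  0.6 -1.6] w 0.0239 g 40.0
swept 10.78 [0.5337 0.0118 0.1067] F [ 0.9 -0.9 -1.1] w 0.0238 g 40.0
up 11.29 [0.5392 0.0129 0.1798] F [-0.6  0.1 -1.9] w 0.0238 g 40.0
back 12.83 [0.4635 0.4205 0.1595] F [ 0.9 -0.2 -1.2] w 0.0239 g 40.0
```

View pics/b2.png

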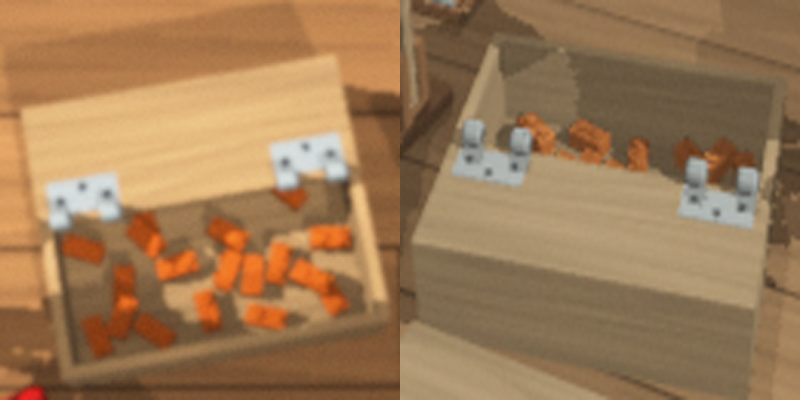

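Deck is clear; all bricks are in the mouth. I'll put the block down, then go to the lid.

```bash
python3 - <<'E'
from h import *
manip.move_linear([*SCR,.04],rate=.2)
for z in(.028,.0265,.0258):
    manip.move_linear([*SCR,z],rate=.03); s=st('set')
    if s['contact_force'][2]>1: break
manip.set_gripper(.06);st('open')
manip.move_linear([*SCR,.15],rate=.25)
s=cap('scene')
manip.move_linear([*LID,.24],rate=.45,rot=down(LY)) if 0 else manip.move_pose([*LID,.24],down(LY));st('lid above')
W=cloud(s).reshape(-1,3);P=W[(np.hypot(W[:,0]-SCR[0],W[:,1]-SCR[1])<.06)&(W[:,2]>.012)&(W[:,2]<.08)]
print(cv2.minAreaRect((P[:,:2]*1000).astype(np.float32)),P[:,2].max())
# knuckle tops (boxed) in both views, box frame
for n in('top','scene'):
    c=load(n) if n=='top' else s
    W=cloud(c).reshape(-1,3);t=np.radians(BY);Rb=np.array([[np.cos(t),-np.sin(t)],[np.sin(t),np.cos(t)]])
    L=(W[:,:2]-BIN)@Rb*1000;m=(W[:,2]>.0865)&(W[:,2]<.105)&(abs(L[:,1])<140)&(abs(L[:,0]-13)<25)
    for sgn in(1,-1):
      for lo,hi in((60,98),(98,135)):
        q=m&(L[:,1]*sgn>lo)&(L[:,1]*sgn<hi)
        if q.sum(): print(n,sgn,lo,q.sum(),L[q].mean(0).round(1),L[q].min(0).round(1),L[q].max(0).round(1))
    P=W[(abs(L[:,0])<135)&(abs(L[:,1])<150)&(W[:,2]>.07)&(W[:,2]<.086)];print(n,cv2.minAreaRect((P[:,:2]*1000).astype(np.float32)),np.median(P[:,2]))
E
```

```text
set 14.23 [0.4633 0.4216 0.0278] F [ 0.2 -0.2 -2.3] w 0.0235 g 40.0
set 14.48 [0.4635 0.4217 0.0265] F [ 0.6 -0.2 -2. ] w 0.0237 g 40.0
set 14.73 [0.4635 0.4217 0.0258] F [ 0.3 -0.1 -1.9] w 0.0239 g 40.0
open 15.42 [0.4635 0.4217 0.0258] F [ 1.   0.2 -0.4] w 0.0594 g 0.0
lid above 18.86 [ 0.4524 -0.3489  0.2398] F [ 0.5  0.5 -0.4] w 0.0601 g 0.0
((465.792724609375, 422.1019287109375), (99.47030639648438, 29.072132110595703), 84.62075805664062) 0.06279162377572656
top 1 60 46 [10.7 77.1] [ 3.2 68.2] [21.5 85.6]
top 1 98 46 [ 10.7 119.8] [  2.5 111.3] [ 20.9 128.7]
top -1 60 45 [ 10.5 -75.3] [  3.1 -84.3] [ 21.1 -66.6]
top -1 98 45 [  10.3 -117.9] [   2.1 -127.6] [  19.9 -110. ]
top ((518.8794555664062, 9.475936889648438), (241.78564453125, 280.6487731933594), 9.96764850616455) 0.07938975905538526
scene 1 60 41 [19.4 76.7] [ 8.6 67.5] [25.7 84.9]
scene 1 98 39 [ 20.  119.4] [  9.1 111.2] [ 25.3 127.3]
scene -1 60 41 [ 19.5 -75.7] [ 10.9 -85.2] [ 25.4 -67.2]
scene -1 98 33 [  19.3 -118.7] [   6.7 -127.8] [  25.9 -110.4]
scene ((520.85791015625, 7.997833251953125), (247.24624633789062, 281.6998596191406), 10.232362747192383) 0.07892059401125112
```

```bash
python3 - <<'E'
from h import *
manip.move_linear([*LID,.113],rate=.15);st('down')
manip.set_gripper(.0,force=4);manip.dwell(.2);st('grip4')
s=manip.state();print(s['moment'].round(2),s['tcp_rot'].round(4),down(LY).round(4))
c=cap('scene');print(1)
W=cloud(c).reshape(-1,3);P=W[(np.hypot(W[:,0]-.453,W[:,1]+.35)<.16)&(W[:,2]>.145)&(W[:,2]<.165)];t=np.radians(LY)
L=(P[:,:2]-LID)@np.array([[np.cos(t),-np.sin(t)],[np.sin(t),np.cos(t)]])*1000
for a,b in((-130,-60),(60,130)):
    q=(L[:,1]>a)&(L[:,1]<b);print(a,q.sum(),np.median(L[q,0]))
E
```

```text
down 19.86 [ 0.4527 -0.3501  0.114 ] F [ 0.7  0.  -0.1] w 0.0598 g 0.0
grip4 20.86 [ 0.4524 -0.3497  0.1131] F [ 2.5  0.8 -2. ] w 0.0127 g 4.0
[-0.09 -0.61  0.03] [2.4113e+00 2.0125e+00 7.0000e-04] [2.4119 2.0131 0.    ]
1
-130 0 nan
60 123 6.182509942563149
  return _methods._mean(a, axis=axis, dtype=dtype,
  ret = ret.dtype.type(ret / rcount)
```

```bash
python3 - <<'E'
from h import *
manip.move_linear([LID[0]+.0007,LID[1],.113],rate=.02);st('shift')
manip.set_gripper(.0,force=55);manip.dwell(.1);st('grip55')
manip.move_linear([LID[0]+.0007,LID[1],.143],rate=.08);s=st('up30');print(s['moment'].round(2))
manip.move_linear([LID[0]+.0007,LID[1],.263],rate=.2);s=st('up150');print(s['moment'].round(2))
B=np.array([.5202,.0095])
t=np.radians(BY);ax=np.array([np.cos(t),np.sin(t)])
f=B+ax*(.013-.0165)
manip.move_linear([*f,.263],rate=.3,rot=down(BY));st('over bin')
C={n:cap(n) for n in('top','scene')}
a=cv2.resize(C['top']['image'][110:250,185:325],(400,400),interpolation=cv2.INTER_CUBIC)
b=cv2.resize(C['scene']['image'][110:250,190:330],(400,400),interpolation=cv2.INTER_CUBIC)
cv2.imwrite('pics/l.png',np.hstack([a,b]))
E
```

```text
shift 21.16 [ 0.4527 -0.3497  0.113 ] F [ 2.3 -0.8 -0.1] w 0.0122 g 4.0
grip55 21.48 [ 0.4531 -0.3497  0.113 ] F [ 4.9 -0.8 -3.6] w 0.0117 g 54.9
up30 22.0 [ 0.453  -0.3498  0.1433] F [ 3.7 -0.6  0.1] w 0.0114 g 54.9
[-0.18 -0.86 -0.14]
up150 22.75 [ 0.4513 -0.3488  0.2607] F [-0.5 -0.1 -3.2] w 0.0117 g 55.0
[-0.03 -0.06  0.04]
over bin 24.12 [0.5164 0.0081 0.2627] F [ 0.6 -0.3 -3.5] w 0.0114 g 55.0
```

View pics/l.png

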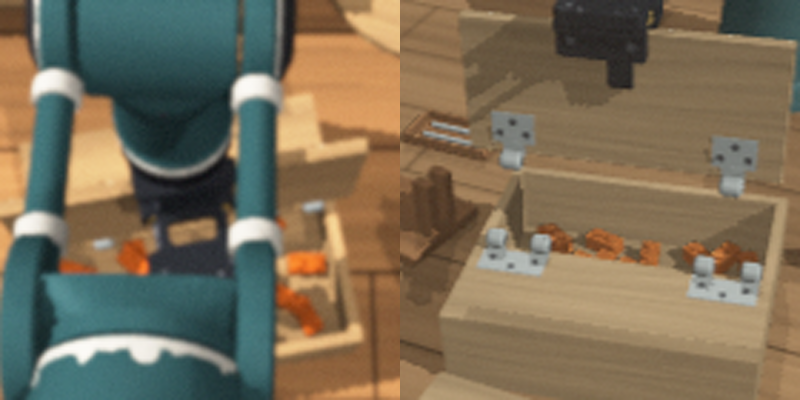

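The lid hangs upright over the mouth. The lid knuckles at about (512,158) and (733,185), and the box pairs at (518,242) and (728,270), are all visible. I'll measure them against each other in the scene view.

```bash
cat > rel.py <<'E'
from h import *
from scipy.optimize import least_squares
def rel(c,zk):   # zk: expected lid axis height; box frame (BIN,BY) mm
    W=cloud(c).reshape(-1,3);t=np.radians(BY);Rb=np.array([[np.cos(t),-np.sin(t)],[np.sin(t),np.cos(t)]])
    L=np.c_[(W[:,:2]-BIN)@Rb*1000,W[:,2]*1000]
    def cyl(y0,z0,half,lab):
        m=(abs(L[:,1]-y0)<half)&(abs(L[:,0]-14)<16)&(abs(L[:,2]-z0)<13)
        P=L[m];P=P[P[:,2]>z0-(5 if z0<100 else 9)]
        f=lambda q:np.hypot(P[:,0]-q[0],P[:,2]-q[1])-9
        r=least_squares(f,[13,z0],loss='soft_l1',f_scale=1.)
        on=P[abs(f(r.x))<2.5]
        yl,yh=np.percentile(on[:,1],[2,98])
        print(lab,len(on),'x %.1f z %.1f'%tuple(r.x),'y %.1f..%.1f mid %.1f'%(yl,yh,(yl+yh)/2))
    for y in(119.5,76.5,-76.5,-119.5): cyl(y,89,13,'box')
    for y in(98,-98): cyl(y,zk,16,'lid')
    m=(abs(L[:,0]-2)<15)&(L[:,2]>zk+50)&(L[:,2]<zk+128)&(abs(L[:,1])<136)&(abs(L[:,1])>60)
    P=L[m];A=np.c_[P[:,1],P[:,2]-zk,np.ones(len(P))]
    k=np.linalg.lstsq(A,P[:,0],rcond=None)[0]
    for _ in range(3):
        g=abs(A@k-P[:,0])<3;k=np.linalg.lstsq(A[g],P[g,0],rcond=None)[0]
    print('face x at axis height %.1f; yaw(deg) %.2f tilt %.2f n=%d'%(k[2],-np.degrees(k[0]),np.degrees(k[1]),g.sum()))
    e=L[(abs(L[:,0]-k[2])<15)&(L[:,2]>zk+30)&(L[:,2]<zk+120)&(abs(L[:,1])<160)]
    print('lid y ends',np.percentile(e[:,1],[.5,99.5]).round(1),'top z',np.percentile(L[m|((abs(L[:,0]-0)<15)&(L[:,2]>zk+80))][:,2],99).round(1))
    d=L[(L[:,0]>60)&(L[:,0]<115)&(abs(L[:,1])<120)&(abs(L[:,2]-80)<6)];print('deck z',np.median(d[:,2]).round(2))
E
python3 - <<'E'
from rel import *
rel(load('scene'),178)
E
```

```text
box 42 x 14.6 z 87.5 y 111.1..127.1 mid 119.1
box 39 x 14.4 z 88.2 y 68.1..83.8 mid 76.0
box 39 x 15.2 z 87.8 y -84.7..-67.8 mid -76.3
box 32 x 13.9 z 87.2 y -126.5..-111.9 mid -119.2
lid 71 x 11.8 z 179.9 y 84.1..112.5 mid 98.3
lid 60 x 11.4 z 180.4 y -111.8..-82.2 mid -97.0
face x at axis height 2.8; yaw(deg) -0.04 tilt -0.04 n=1752
lid y ends [-139.9  137.3] top z 563.8
deck z 79.07
```

```bash
sed -i 's/^        P=L\[m\];P=P\[P\[:,2\]>z0-(5 if z0<100 else 9)\]/        P=L[m];P=P[(P[:,2]>z0-(5 if z0<100 else 6))\&((z0<100)|(P[:,0]>11))]/' rel.py
python3 - <<'E'
from rel import *
c=load('scene');rel(c,178)
W=cloud(c).reshape(-1,3);t=np.radians(BY);Rb=np.array([[np.cos(t),-np.sin(t)],[np.sin(t),np.cos(t)]])
L=np.c_[(W[:,:2]-BIN)@Rb*1000,W[:,2]*1000]
for s in(1,-1):
    P=L[(abs(L[:,1]-98*s)<25)&(L[:,0]>11)&(L[:,0]<32)&(abs(L[:,2]-178)<14)]
    print(len(P),'y',P[:,1].min().round(1),P[:,1].max().round(1),'x max',np.percentile(P[:,0],[90,98]).round(1),'z',P[:,2].min().round(1),P[:,2].max().round(1))
# lid ends by side, rows of the panel, excluding gripper
P=L[(abs(L[:,0]-2.8)<2.5)&(L[:,2]>195)&(L[:,2]<300)]
for z in range(195,300,15):
    q=P[(P[:,2]>=z)&(P[:,2]<z+15)&(abs(P[:,1])<160)];print(z,q[:,1].min().round(1),q[:,1].max().round(1),end='; ')
E
```

```text
box 42 x 14.6 z 87.5 y 111.1..127.1 mid 119.1
box 39 x 14.4 z 88.2 y 68.1..83.8 mid 76.0
box 39 x 15.2 z 87.8 y -84.7..-67.8 mid -76.3
box 32 x 13.9 z 87.2 y -126.5..-111.9 mid -119.2
lid 45 x 13.4 z 178.0 y 87.9..105.6 mid 96.7
lid 37 x 13.5 z 177.9 y -107.1..-92.0 mid -99.6
face x at axis height 2.8; yaw(deg) -0.04 tilt -0.04 n=1752
lid y ends [-139.9  137.3] top z 563.8
deck z 79.07
57 y 86.3 105.9 x max [23.5 24.3] z 172.4 187.9
53 y -110.4 -89.4 x max [23.1 24. ] z 170.7 187.9
195 -140.6 136.6; 210 -141.1 138.0; 225 -139.9 137.8; 240 -141.8 137.6; 255 -140.9 137.8; 270 -141.3 137.3; 285 -142.0 137.9;
```

```bash
cat >> h.py <<'E'
def fitp(dx,dy,z):
    t=np.radians(BY);B=np.array([.5202,.0095]);ex=np.array([np.cos(t),np.sin(t)]);ey=np.array([-ex[1],ex[0]])
    return np.array([*(B+ex*(-.0035+dx)+ey*dy),z])
E
python3 - <<'E'
from rel import *
manip.move_linear(fitp(.0011,.0015,.263),rate=.05)
manip.move_linear(fitp(.0011,.0015,.205),rate=.12);manip.dwell(.4);st()
rel(cap('scene'),120)
c=load('scene')
W=cloud(c).reshape(-1,3);t=np.radians(BY);Rb=np.array([[np.cos(t),-np.sin(t)],[np.sin(t),np.cos(t)]])
L=np.c_[(W[:,:2]-BIN)@Rb*1000,W[:,2]*1000]
P=L[(abs(L[:,0]-3.8)<2.5)&(L[:,2]>140)&(L[:,2]<240)&(abs(L[:,1])<160)];print(P[:,1].min(),P[:,1].max())
for s in(1,-1):
    P=L[(abs(L[:,1]-98*s)<25)&(L[:,0]>11)&(L[:,0]<32)&(abs(L[:,2]-120)<12)]
    print(len(P),'y',P[:,1].min().round(1),P[:,1].max().round(1))
E
```

```text
25.5 [0.5179 0.0106 0.2055] F [ 0.4 -0.  -2.7] w 0.0114 g 55.0
box 33 x 13.8 z 87.8 y 111.6..127.3 mid 119.5
box 35 x 15.4 z 87.8 y 68.3..84.5 mid 76.4
box 30 x 14.8 z 87.4 y -84.5..-67.9 mid -76.2
box 29 x 14.1 z 88.2 y -126.2..-111.0 mid -118.6
lid 44 x 15.0 z 120.7 y 90.1..107.3 mid 98.7
lid 39 x 15.5 z 120.8 y -104.6..-88.6 mid -96.6
face x at axis height 4.9; yaw(deg) -0.00 tilt -0.14 n=1560
lid y ends [-137.7  139.8] top z 552.5
deck z 79.08
-139.6725293641543 140.5081205311016
54 y 89.0 108.7
48 y -105.4 -87.1
```

```bash
python3 - <<'E'
from rel import *
X=(.0005,.0009)
manip.move_linear(fitp(*X,.203),rate=.04)
manip.move_linear(fitp(*X,.186),rate=.05)
for z in(.182,.179,.1765,.175,.174,.173,.172,.171):
    manip.move_linear(fitp(*X,z),rate=.015);s=st('z')
    if s['contact_force'][2]>3: break
print(s['moment'].round(2))
c=cap('scene');rel(c,88)
cv2.imwrite('pics/f.png',cv2.resize(c['image'][120:250,195:335],(700,560),interpolation=cv2.INTER_CUBIC))
E
```

```text
z 26.71 [0.517  0.0098 0.1819] F [-0.1  0.2 -2.5] w 0.0118 g 55.0
z 27.06 [0.5169 0.0098 0.1788] F [ 0.4 -0.7 -2.9] w 0.0117 g 55.0
z 27.38 [0.517  0.0099 0.1763] F [-0.8  0.2 -2.8] w 0.0112 g 55.0
z 27.62 [0.517  0.0099 0.1749] F [ 0.8 -0.5 -2.9] w 0.0115 g 55.0
z 27.88 [0.517  0.0099 0.1739] F [ 0.1  0.1 -3. ] w 0.0117 g 55.0
z 28.12 [0.5172 0.0098 0.1731] F [ 0.4 -0.3 -2.6] w 0.0112 g 55.0
z 28.38 [0.5172 0.0098 0.1729] F [-2.9 -0.2  4.1] w 0.0115 g 55.0
[-0.09  0.43 -0.04]
box 59 x 12.0 z 90.8 y 106.8..130.2 mid 118.5
box 55 x 12.3 z 90.5 y 65.2..89.0 mid 77.1
box 56 x 12.1 z 91.6 y -89.0..-64.5 mid -76.7
box 41 x 12.7 z 91.3 y -131.6..-108.7 mid -120.2
lid 72 x 12.8 z 89.3 y 83.0..113.1 mid 98.0
lid 70 x 12.7 z 89.1 y -113.2..-82.5 mid -97.9
face x at axis height 4.1; yaw(deg) -0.03 tilt -0.08 n=1466
lid y ends [-137.8  139.3] top z 554.3
deck z 79.02
```

View pics/f.png

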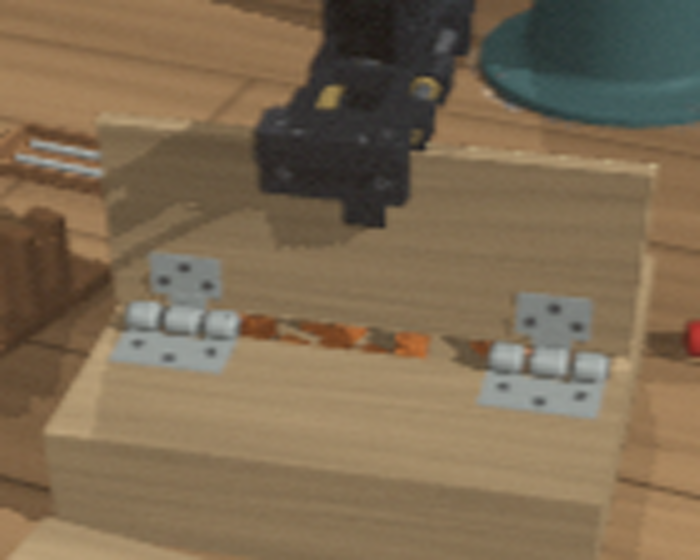

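The lid knuckles sit between the box knuckles at both hinges, at about (182,320) and (550,362), touching the deck. I'll ease the push slightly and check the residual x/z offset.

```bash
python3 - <<'E'
from rel import *
manip.move_linear(fitp(.0005,.0009,.1725),rate=.01);manip.dwell(.6);st('eased')
acc=[]
for i in range(6):
    W=cloud(cap('scene')).reshape(-1,3);t=np.radians(BY);Rb=np.array([[np.cos(t),-np.sin(t)],[np.sin(t),np.cos(t)]])
    L=np.c_[(W[:,:2]-BIN)@Rb*1000,W[:,2]*1000]
    row=[]
    for y,h in((119.5,7),(98,8),(76.5,7),(-76.5,7),(-98,8),(-119.5,7)):
        P=L[(abs(L[:,1]-y)<h)&(L[:,0]>12)&(L[:,0]<30)&(L[:,2]>84)&(L[:,2]<102)]
        f=lambda q:np.hypot(P[:,0]-q[0],P[:,2]-q[1])-9
        row.append(least_squares(f,[13,89],loss='soft_l1',f_scale=1.).x)
    acc.append(row)
print(np.mean(acc,0).round(1).tolist());st('end');print(manip.state()['joint_velocities'].round(4))
E
```

```text
eased 29.27 [0.5172 0.0099 0.1728] F [-3.1  0.2  5.9] w 0.0116 g 55.0
[[15.1, 88.1], [14.7, 87.8], [14.6, 88.4], [14.8, 87.6], [14.6, 87.9], [14.5, 87.9]]
end 29.57 [0.5172 0.0099 0.1728] F [-2.1  0.7  5.5] w 0.0118 g 55.0
[ 0.0002 -0.0003 -0.0008  0.0006  0.0007 -0.0014]
```

```bash
python3 -c "
from h import *
print(order.close_job())"
```

```text
the job is handed in; nothing more can be done
None
```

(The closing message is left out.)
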